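Roll down a freshly glued print

ROBOT

A 6-joint arm with a two-finger parallel gripper is mounted at the origin on the work surface. World frame = base frame: x ahead of the robot, y to its left, z up, the work surface at z = 0. Lengths are in mm, angles in rad, forces in N, time in s.
With the tool pointing down it reaches from about 350 to 975 mm from the base axis. Payload 7.1 kg.
Tool frame: the origin (TCP) lies at the very end of the fingers, on their centre line; the grasp point (between the pads) lies 19 mm behind it; x points along the fingers, z is the direction in which the jaws open and shut, and the axes are right-handed (so a half turn about x gives the same grasp; the last joint's range is limited). The gripper opens to 88 mm and grips with 3 to 60 N. Pads are 20 mm wide; open, the fingers measure 115 mm over their backs; the gripper's body (75 mm by 178 mm) begins 61 mm behind the grasp point.
Start: joints at [-1.179, 0.423, 1.63, -0, 1.089, -0.019], TCP at [249.605, -572.977, 222.675] pointing down, gripper open.
Joint ranges: [-3, 3], [-0.9, 2.11], [0.09, 2.58], [-1.31, 4.45], [0.11, 2.69], [-2.54, 2.54]. Speed limits (rad/s): [2.39, 2.39, 3.01, 3.14, 3.14, 3.14].

INTERFACE

Orientations are given as a rotation vector (axis times angle).
In Python, from workcell import * gives the robot as it stands.
- The arm moves only by the shell command python3 -m crank 'ROWS'. ROWS is JSON, a list of rows, each a list of 3 entries, a list of its own where there are three numbers: the shift along the tool's x, y, z in cm, then the turn, a rotation vector about the tool's x, y, z in degrees, then the finger opening in cm, from 0 to 8.78. In form: [[[dx, dy, dz], [rx, ry, rz], claw], ...]. A call has 1 to 5 rows; each row shifts and turns the commanded pose from where the row before left it, along the tool's axes as they then stand; what a row does not reach is not made up. A row lasts 1/8 s, in which the tool goes at most 62.5 mm and 10.7 degrees, less where a joint would pass 70% of its speed; a pose out of reach is approached as far as the arm can. A call with a gripper value outside its range is refused whole. The fingers move at their own pace and stop on an object; the grip force is fixed at half the most. Time passes only in rows, so rows that do not move let the fingers close. It gives the time, the measured TCP pose, the force and the opening at its end, in the units of the state.
- get_obs(): the state, without advancing time (a new reading comes with each control period).
- get_image(name): name is "side" or "top"; returns a dict with "pixels" (480x640x3 uint8, red, green, blue), "mtx" (3x3 intrinsics, pixels), "view" (4x4, takes a point from world to camera coordinates). Camera axes: x right, y down, z forward; pixel columns grow to the right and rows downward; lengths in mm; the calibration is good to about 2 mm. A picture is of the moment at which its call begins. There is no depth.
- close_job(): hands the job in, once; it reports no verdict.
The state is a dict: "t": time; "qpos": joint angles; "qvel": joint speeds; "joint_torque": joint torques, N m; "ee_pos": TCP position; "orientation": TCP orientation; "ft_force": force on the tool from outside, world axes, zero at the start; "moment": the same for the moment, N m; "width": finger opening in mm.
Only numpy, scipy, OpenCV 4.12 (cv2) and the standard library are available. Lean on these libraries where they do the work, as an engineer would, in place of code of your own. Each camera call takes 0.05 s, during which the arm holds its last target.

TASK

Smooth down the freshly glued print with the wooden roller: pushing on the top of the roller with your fingertips, roll it across the whole print and let it come to rest on the bare dark strip of mount board beyond, so that it rests on bare board all across the print's width and squarely, not askew and not on the print or off the board. It must roll, never drag or skid, since that would shift the wet print; touch only the roller's top, never its sides, and do not grip or lift it. Leave the drink can, glue stick, tape roll and bottle as they stand.

Things in the scene. Friction and masses are not known exactly. Their poses are not given: they have to be found in the camera images.
- board: Charcoal mount board, 205 mm (x) by 260 mm (y), 5 mm thick, taped to the table: it cannot move. Origin: centre of its underside. +x is the way to roll, from the starting strip to the far strip. A glued print, 105 mm (x) by 148 mm (y), no felt thickness, covers its middle: x -52.5 to +52.5, y -74 to +74 mm; bare strips 50 mm wide remain at both x ends (far: x +52.5 to +102.5 mm).
- print_center (a point): Centre of the print, on the board's upper face.
- far_margin (a point): Middle of the bare far strip, on the board's upper face, 77.5 mm from the print's centre: the best place for the roller to come to rest over.
- roller: Solid beech roller, 48 mm diameter, 220 mm long, about 0.26 kg, a thin dark ring near each end. Starts lying across the strip at the board's -x end. Origin: centre, on its axis, 24 mm above the board (top 53 mm above the table). y runs along it; x and z turn as it rolls. Rolls stiffly on the soft board: stops a few mm after the push. A fingertip sticking to its top moves twice as far as the roller.
- roller_left (a point): Point on the roller's axis 74 mm from its centre along its +y: above the print's edge on that side when the roller is central.
- roller_right (a point): Point on the roller's axis 74 mm from its centre along its -y.
- can: Upright drink can, 66 mm in diameter, 114 mm tall; origin: centre of its underside. Leave alone.
- glue_stick: Upright glue stick, 29 mm in diameter, 98 mm tall, yellow with red cap; origin: centre of its underside. Leave alone.
- tape_roll: Roll of masking tape lying flat beyond the far strip, 94 mm in diameter, 24 mm tall; origin: centre of its underside. Leave alone.
- bottle: Raspberry-red drinking bottle, standing, 72 mm in diameter, 229 mm tall; origin: centre of its underside. Leave alone.
Things that resemble listed ones, but are neither listed nor needed, are in the scene too. There is more than one size of the roller; the job needs the smallest.

How it is judged (in metres and radians):
On the way, in this order (a step that is already met when the one before it is completed fails the run):
1. the roller, pushed by the fingers, has rolled onto the print and about half a turn, to the print's middle (x of roller in the frame of board between -0.012 and 0.03 m and angle between roller's own z axis and vertical above 1.9 rad and height (world z) of roller below 0.034 m).
2. the roller has passed the print's far edge all across its width (x of each of roller_left, roller_right in the frame of board above 0.0525 m and angle between roller's own z axis and vertical below 1.9 rad and height (world z) of roller below 0.034 m).
At the end, for the whole second after the job is handed in: The roller lies still on the far bare strip: its axis 52.5 to 102.5 mm past the print's centre line all across the print's width, within 0.2 rad of square and 35 mm of central, turned as it travelled, fingers off it; bystanders within 20 mm of their places and upright (x of roller_left in the frame of board between 0.0525 and 0.1025 m and x of roller_right in the frame of board between 0.0525 and 0.1025 m and angle between the y axis of roller and the y axis of board, either way round below 0.2 rad and y of roller in the frame of board between -0.035 and 0.035 m and angle between roller's own z axis and vertical below 1.9 rad and height (world z) of roller between 0.025 and 0.033 m and linear speed of roller below 0.01 m/s and contact force between roller and the fingers below 0.1 N and distance of each of can, glue_stick, tape_roll, bottle from where it was at the start of the episode below 0.02 m and angle between each of can, glue_stick, tape_roll, bottle's own z axis and vertical below 0.2 rad); the robot touches nothing.
It fails at once if the roller is lifted, or rolls off the board (height (world z) of roller above 0.037 m or height (world z) of roller below 0.024 m).
It fails at once if the roller is touched low on its sides or gripped across, instead of on its top (contact force between the fingers and roller above 0.5 N and height (world z) of the grasp point below 0.042 m).
It fails at once if the roller is dragged over the print without turning as it travels ((x of roller in the frame of board between -0.045 and -0.035 m and angle between roller's own z axis and vertical below 0.5 rad) or (x of roller in the frame of board between -0.008 and 0.008 m and angle between roller's own z axis and vertical below 1.8 rad) or (x of roller in the frame of board between 0.035 and 0.045 m and angle between roller's own z axis and vertical above 2.5 rad)).
It fails at once if the roller skids: it travels without turning (linear speed of roller above 0.06 m/s and angular speed of roller below 1 rad/s).
It fails at once if can, glue stick, tape roll or bottle is pushed away or knocked over (distance of any of can, glue_stick, tape_roll, bottle from where it was at the start of the episode above 0.02 m or angle between any of can, glue_stick, tape_roll, bottle's own z axis and vertical above 0.3 rad).
It also fails if it takes over 64 s, if anything falls off the work surface, if the arm or the gripper's body presses on something with over 40 N, if the wrist force passes 120 N, or if a joint passes its speed limit or range.

## Working session

There is one attempt and no reset: what is moved stays moved. The work goes in short steps, Python scripts to look and compute and a shell command to move; the robot and the scene stay as the last step left them, time stands still between calls to the robot, and variables do not carry over. Pictures are saved under pics/ and viewed, and the job is handed in when it is done.

```bash
mkdir -p pics; ls; python3 - <<'E'
from workcell import *
import cv2
o=get_obs();print(o)
for n in("top","side"):
    d=get_image(n);cv2.imwrite(f"pics/{n}0.png",d["pixels"][:,:,::-1]);print(d["mtx"],d["view"])
E
```

```text
pics
{'t': 0.0, 'qpos': array([-1.17897629e+00,  4.23841949e-01,  1.63070915e+00,  3.27710217e-07,
        1.08858450e+00, -1.90103647e-02]), 'qvel': array([ 5.18411763e-04, -7.56395383e-04,  1.03703324e-03, -1.28293464e-03,
        8.12726706e-06,  3.65431928e-04]), 'joint_torque': array([-2.39360110e-03, -5.44629693e+01, -2.73677033e+01,  6.43495610e-02,
        2.27836613e-02, -1.04114670e-04]), 'ee_pos': array([ 249.40809746, -572.46208979,  221.8934807 ]), 'orientation': array([ 0.90236085,  1.37730245, -0.90092916]), 'ft_force': array([-0.17478527,  0.72426984,  0.58685476]), 'moment': array([-0.00910485,  0.05512468,  0.02197771]), 'width': 87.89487973133734}
[[524.7982702    0.         317.79265986]
 [  0.         524.7982702  236.29852261]
 [  0.           0.           1.        ]] [[-2.45948533e-02 -9.99689547e-01 -3.98777903e-03  1.09762639e+02]
 [-9.91645538e-01  2.49018258e-02 -1.26566290e-01  5.49311692e+02]
 [ 1.26626300e-01  8.41583947e-04 -9.91950136e-01  1.19281342e+03]
 [ 0.00000000e+00  0.00000000e+00  0.00000000e+00  1.00000000e+00]]
[[617.43377034   0.         326.4896848 ]
 [  0.         617.43377034 234.82646012]
 [  0.           0.           1.        ]] [[-9.12072499e-01 -4.09588118e-01  1.90086996e-02  5.45395114e+02]
 [-2.44053138e-01  5.05037477e-01 -8.27873911e-01  1.32274173e+02]
 [ 3.29487211e-01 -7.59720160e-01 -5.60592059e-01  1.37462671e+03]
 [ 0.00000000e+00  0.00000000e+00  0.00000000e+00  1.00000000e+00]]
```

View pics/top0.png

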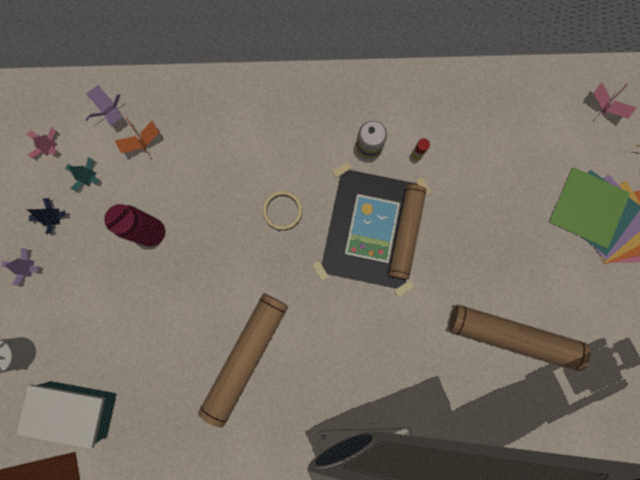

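View pics/side0.png

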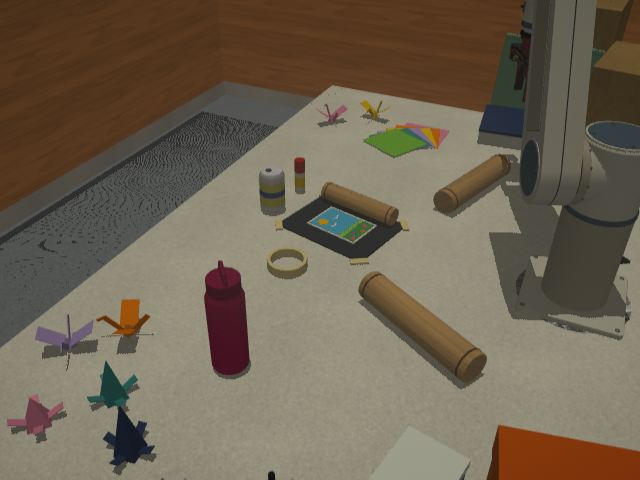

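The top view shows three rollers: (407,231) on the board, (244,360) and (520,337). The on-board one is the smallest and lies on the board's start strip. I'll confirm with a crop and measure.

```bash
cat > h.py <<'E'
from workcell import *
import cv2, numpy as np
def ray(d,uv,z):
    R=d["view"][:3,:3];t=d["view"][:3,3];c=-R.T@t
    uv=np.atleast_2d(np.asarray(uv,float));h=np.c_[uv,np.ones(len(uv))]
    r=(R.T@np.linalg.inv(d["mtx"])@h.T).T
    return c+r*((z-c[2])/r[:,2])[:,None]
def proj(d,P):
    P=np.atleast_2d(P);p=(d["view"][:3,:3]@P.T).T+d["view"][:3,3];p=(d["mtx"]@p.T).T
    return p[:,:2]/p[:,2:]
def big(m):
    n,l,s,c=cv2.connectedComponentsWithStats(m.astype(np.uint8));i=1+np.argmax(s[1:,4]);return (l==i).astype(np.uint8)
E
python3 - <<'E'
from h import *
d=get_image("top");im=d["pixels"]
c=im[120:310,300:450];cv2.imwrite("pics/crop1.png",cv2.resize(c[:,:,::-1],None,fx=4,fy=3.15,interpolation=cv2.INTER_CUBIC) if 0 else cv2.resize(c[:,:,::-1],None,fx=3.1,fy=3.1,interpolation=cv2.INTER_CUBIC))
hsv=cv2.cvtColor(im,cv2.COLOR_RGB2HSV)
roi=np.zeros(im.shape[:2],bool);roi[160:295,315:440]=1
board=(hsv[...,2]<70)&roi
b=big(board); ct,_=cv2.findContours(b,cv2.RETR_EXTERNAL,cv2.CHAIN_APPROX_NONE);hull=cv2.convexHull(ct[0])
print("board approx",cv2.approxPolyDP(hull,5,True)[:,0].tolist())
H,S,V=[hsv[...,i].astype(int) for i in range(3)]
roll=roi&(H>=5)&(H<=17)&(S>90)&(V>50)
r=big(cv2.morphologyEx(roll.astype(np.uint8),cv2.MORPH_OPEN,np.ones((5,5))))
rr=cv2.minAreaRect(cv2.findContours(r,0,2)[0][0]);print("roller",rr);bx=cv2.boxPoints(rr);print(bx, ray(d,bx,29))
pr=roi&(r==0)&(V>75)
roi2=np.zeros_like(roi);roi2[188:265,342:403]=1
p=big(cv2.morphologyEx((pr&roi2).astype(np.uint8),cv2.MORPH_OPEN,np.ones((3,3))))
q=cv2.minAreaRect(cv2.findContours(p,0,1)[0][0]);print("print",q);bx=cv2.boxPoints(q);W=ray(d,bx,5);print(bx,W,np.linalg.norm(np.diff(W,axis=0),axis=1),ray(d,[q[0]],5))
E
```

```text
board approx [[412, 183], [404, 282], [394, 287], [328, 273], [322, 263], [340, 177], [349, 170]]
roller ((407.3077087402344, 230.96151733398438), (19.807727813720703, 93.93961334228516), 11.309932708740234)
[[388.3846  275.07687]
 [406.8077  182.96153]
 [426.2308  186.84616]
 [407.8077  278.9615 ]] [[ 457.52988873  -65.99084181   29.        ]
 [ 675.30816972 -118.92925563   29.        ]
 [ 664.70243798 -164.64036011   29.        ]
 [ 447.39311921 -110.75303149   29.        ]]
print ((372.2115478515625, 227.94232177734375), (45.89116668701172, 62.953277587890625), 11.309932708740234)
[[343.53848 254.30771]
 [355.8846  192.57693]
 [400.8846  201.57693]
 [388.53848 263.3077 ]] [[ 510.8530274    35.74016137    5.        ]
 [ 660.15025896    1.2200764     5.        ]
 [ 635.23509649 -106.70981289    5.        ]
 [ 486.68230682  -70.67824834    5.        ]] [153.23609111 110.76834532 152.86008296] [[572.65844378 -35.04319219   5.        ]]
```

View pics/crop1.png

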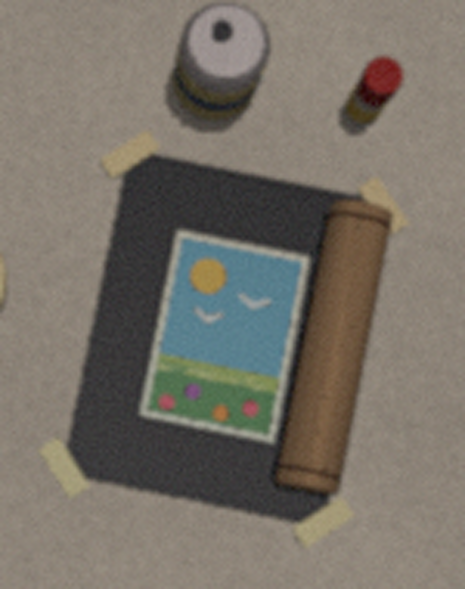

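The crop shows the roller at (407,231), lying on the strip of the board opposite the can and tape. It is shorter and thinner than the loose pair, so it is the right one. The jaws will be open along the roller's axis so that two fingertips push evenly. Next: the board frame and the tool shifts.

```bash
cat >> h.py <<'E'
from scipy.spatial.transform import Rotation as Ro
PC=np.array([572.7,-35.0,5.]);A=np.radians(77.0)
BX=np.array([np.cos(A),np.sin(A),0]);BY=np.array([-np.sin(A),np.cos(A),0])
def tb(P): d=np.atleast_2d(P)-PC; return np.c_[d@BX,d@BY,d[:,2]+5]
def roller(d):
    im=d["pixels"];hsv=cv2.cvtColor(im,cv2.COLOR_RGB2HSV);H,S,V=[hsv[...,i].astype(int) for i in range(3)]
    roi=np.zeros(H.shape,np.uint8)
    cv2.fillPoly(roi,[np.int32(proj(d,[PC+x*BX+y*BY+[0,0,24] for x,y in((-115,-135),(115,-135),(115,135),(-115,135))]))],1)
    m=(roi>0)&(H>=5)&(H<=17)&(S>90)&(V>50)
    m=cv2.morphologyEx(m.astype(np.uint8),cv2.MORPH_OPEN,np.ones((5,5)));return m
def state():
    o=get_obs();R=Ro.from_rotvec(o["orientation"]).as_matrix()
    print("t",round(o["t"],2),"tcp",o["ee_pos"].round(1),"board",tb(o["ee_pos"])[0].round(1),"F",o["ft_force"].round(1),"w",round(o["width"],1))
    return o,R
E
python3 - <<'E'
from h import *
o,R=state();print(R.round(3));print("cam",-get_image("top")["view"][:3,:3].T@get_image("top")["view"][:3,3])
# turn about tool x to align z to +-BY
for s in(1,-1):
    v=R.T@(s*BY);print(s,np.degrees(np.arctan2(-v[1],v[2])))
print("tool in board: x",R.T@BX,R.T@BY)
print("roller board",tb([[561.2,-115.1,29]]))
d=get_image("top")
for n,uv,z in(("can",(372,130),114),("glue",(423,146),98),("tape",(283,211),24)):print(n,ray(d,[uv],z),tb(ray(d,[uv],z)))
E
```

```text
t 0.15 tcp [ 249.5 -572.6  222.1] board [-596.6  194.   222.1] F [-0.6 -0.5 -0.2] w 88.0
[[-0.     0.917  0.399]
 [ 0.001  0.399 -0.917]
 [-1.     0.    -0.001]]
cam [ 396.38053473   95.04584647 1253.17348407]
1 126.5400826266307
-1 -53.45991737336931
tool in board: x [ 0.00088394  0.59538522 -0.80343989] [ 6.38039737e-04 -8.03440378e-01 -5.95384877e-01]
roller board [[-80.63397931  -6.81332371  29.        ]]
can [[779.29007177 -31.58557388 114.        ]] [[  49.79956906 -200.52710286  114.        ]]
glue [[ 744.15783403 -147.47952948   98.        ]] [[ -71.02706588 -192.3657696    98.        ]]
tape [[615.95448268 177.25533541  24.        ]] [[216.5453864   5.6011884  24.       ]]
```

```bash
python3 -m crank '[[[0,0,0],[-10.69,0,0],8.7],[[0,0,0],[-10.69,0,0],8.7],[[0,0,0],[-10.69,0,0],8.7],[[0,0,0],[-10.69,0,0],8.7],[[0,0,0],[-10.7,0,0],8.7]]'
python3 -m crank '[[[0,4,1.6],[0,0,0],8.7],[[0,4,1.6],[0,0,0],8.7],[[0,4,1.6],[0,0,0],8.7],[[0,4,1.6],[0,0,0],8.7],[[0,4,1.6],[0,0,0],8.7]]'
python3 - <<'E'
from h import *
o,R=state();print((R.T@BX).round(3),R[:,0].round(4))
E
```

```text
t: 0.92
ee_pos: [249.6, -572.9, 222.6]
orientation: [0.174, 1.564, -0.173]
ft_force: [0.3, 0.1, -0.6]
width: 87.3
t: 1.55
ee_pos: [373.2, -394.9, 222.8]
orientation: [0.178, 1.563, -0.178]
ft_force: [0.5, -0.5, -0.5]
width: 86.9
t 1.55 tcp [ 373.2 -394.9  222.8] board [-395.6  113.4  222.8] F [ 0.5 -0.5 -0.5] w 86.9
[-0.  1. -0.] [ 2.e-04 -1.e-04 -1.e+00]
```

```bash
python3 -m crank '[[[0,4.4,1.72],[0,0,0],8.7],[[0,4.4,1.72],[0,0,0],8.7],[[0,4.4,1.72],[0,0,0],8.7],[[0,4.4,1.72],[0,0,0],8.7],[[0,4.4,1.72],[0,0,0],8.7]]'
python3 -m crank '[[[3,4.4,1.72],[0,0,0],8.7],[[4,4.4,1.72],[0,0,0],8.7],[[4,0,0],[0,0,0],8.7],[[2,0,0],[0,0,0],8.7],[[1.5,0,0],[0,0,0],8.7]]'
python3 - <<'E'
from h import *
o,R=state()
for n in("top","side"):
    d=get_image(n);cv2.imwrite(f"pics/{n}1.png",d["pixels"][:,:,::-1]);
E
```

```text
t: 2.17
ee_pos: [506.6, -199.8, 222.8]
orientation: [0.178, 1.563, -0.178]
ft_force: [-0.0, -0.3, 0.0]
width: 87.0
t: 2.8
ee_pos: [558.9, -122.8, 76.5]
orientation: [0.178, 1.564, -0.178]
ft_force: [-0.3, -0.1, 1.0]
width: 86.8
t 2.8 tcp [ 558.9 -122.8   76.5] board [-88.7  -6.3  76.5] F [-0.3 -0.1  1. ] w 86.8
```

View pics/side1.png

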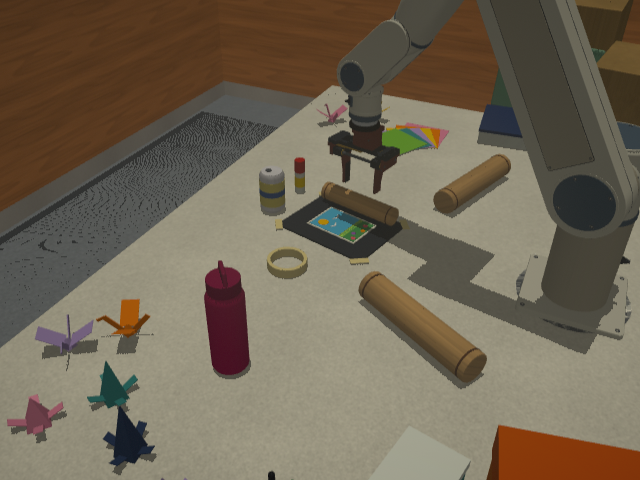

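View pics/top1.png

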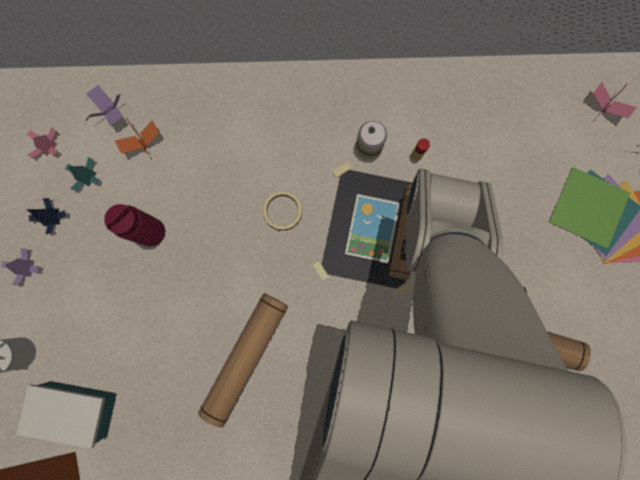

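Side view: the fingers hang over the roller's axis at about (345,180) and (378,185), with the roller at (360,203). The top view is partly hidden by the arm, so I'll track the roller in the side view.

```bash
cat >> h.py <<'E'
def track(tag=None):
    d=get_image("side");im=d["pixels"];hsv=cv2.cvtColor(im,cv2.COLOR_RGB2HSV);H,S,V=[hsv[...,i].astype(int) for i in range(3)]
    roi=np.zeros(H.shape,np.uint8)
    cv2.fillPoly(roi,[cv2.convexHull(np.int32(proj(d,[PC+x*BX+y*BY+[0,0,z] for z in(0,50) for x,y in((-110,-135),(110,-135),(110,135),(-110,135))])))],1)
    m=(roi>0)&(H>=4)&(H<=18)&(S>95)&(V>30)
    m=cv2.morphologyEx(m.astype(np.uint8),cv2.MORPH_OPEN,np.ones((5,5)))
    ns,l,s,c=cv2.connectedComponentsWithStats(m);k=np.isin(l,[i for i in range(1,ns) if s[i,4]>60])
    pts=np.argwhere(k)[:,::-1].astype(np.float32)
    r=cv2.minAreaRect(pts);bx=cv2.boxPoints(r)
    e=np.diff(bx,axis=0);i=int(np.linalg.norm(e[0])>np.linalg.norm(e[1]))
    mids=[(bx[i]+bx[i+1])/2,(bx[(i+2)%4]+bx[(i+3)%4])/2]
    W=tb(ray(d,mids,29));c=W.mean(0);a=W[0]-W[1]
    print("roller board",c[:2].round(1),"len",np.linalg.norm(a).round(0),"yaw",np.degrees(np.arctan(-a[0]/a[1])).round(1),"px",np.round(r[0]),np.round(r[1]))
    if tag:
        v=im[100:300,230:450].copy();v[k[100:300,230:450]]=v[k[100:300,230:450]]//2+np.array([0,120,0],np.uint8)
        cv2.imwrite(f"pics/{tag}.png",cv2.resize(np.vstack([im[100:300,230:450],v])[:,:,::-1],None,fx=1.5,fy=1.5))
E
python3 -m crank '[[[1.2,0,0],[0,0,0],8.7],[[0.6,0,0],[0,0,0],8.7],[[0.3,0,0],[0,0,0],8.7],[[0.2,0,0],[0,0,0],8.7],[[0.1,0,0],[0,0,0],8.7]]'
python3 -c "
from h import *
state();track('t1')"
```

```text
t: 3.52
ee_pos: [559.3, -123.2, 53.8]
orientation: [0.178, 1.563, -0.178]
ft_force: [-1.0, 1.0, -0.1]
width: 87.1
t 3.52 tcp [ 559.3 -123.2   53.8] board [-88.9  -6.7  53.8] F [-1.   1.  -0.1] w 87.1
roller board [-79.6  -6.3] len 237.0 yaw -1.1 px [359. 203.] [79. 17.]
```

View pics/t1.png

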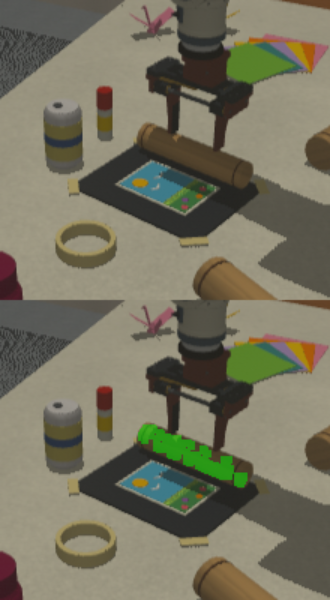

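```bash
python3 -m crank '[[[0.1,0,0],[0,0,0],8.7],[[0.1,0,0],[0,0,0],8.7],[[0,0,0],[0,0,0],8.7]]'
```

```text
t: 3.95
ee_pos: [559.4, -123.1, 53.0]
orientation: [0.178, 1.563, -0.178]
ft_force: [-2.5, 1.1, 12.4]
width: 87.3
```

Contact made at 53 mm with about 12 N. First push is short.

```bash
python3 -m crank '[[[0,0.4,0],[0,0,0],8.7],[[0,0.7,0],[0,0,0],8.7],[[0,0.7,0],[0,0,0],8.7]]'
python3 -c "
from h import *
state();track('t2')"
```

```text
t: 4.32
ee_pos: [563.7, -105.5, 53.0]
orientation: [0.178, 1.562, -0.178]
ft_force: [-2.6, 0.4, 11.6]
width: 87.1
t 4.33 tcp [ 563.7 -105.5   53. ] board [-70.7  -7.1  53. ] F [-2.6  0.4 11.6] w 87.1
roller board [-71.3  -6.1] len 239.0 yaw -1.3 px [357. 204.] [80. 17.]
```

```bash
python3 -m crank '[[[0,0.8,0],[0,0,0],8.7],[[0,0.7,0],[0,0,0],8.7],[[-0.8,0.3,0],[0,0,0],8.7],[[0,-1.0,0],[0,0,0],8.7]]'
python3 -c "
from h import *
state();track('t3')"
```

```text
t: 4.88
ee_pos: [565.6, -97.7, 60.4]
orientation: [0.177, 1.562, -0.177]
ft_force: [0.3, -0.2, -0.8]
width: 87.2
t 4.88 tcp [565.6 -97.7  60.4] board [-62.7  -7.2  60.4] F [ 0.3 -0.2 -0.8] w 87.2
roller board [-61.6  -9.4] len 233.0 yaw -1.5 px [354. 205.] [77. 18.]
```

```bash
python3 -m crank '[[[0,-0.8,0],[0,0,0],8.7],[[0.5,0,0],[0,0,0],8.7],[[0.3,0,0],[0,0,0],8.7],[[0,0.4,0],[0,0,0],8.7],[[0,0.7,0],[0,0,0],8.7]]'
python3 -m crank '[[[0,0.8,0],[0,0,0],8.7],[[0,0.8,0],[0,0,0],8.7],[[0,0.6,0],[0,0,0],8.7],[[-0.8,0.3,0],[0,0,0],8.7],[[0,-1.0,0],[0,0,0],8.7]]'
python3 -c "
from h import *
state();track('t4')"
```

```text
t: 5.55
ee_pos: [565.8, -94.9, 52.9]
orientation: [0.179, 1.563, -0.179]
ft_force: [-4.2, -0.9, 16.8]
width: 86.7
t: 6.18
ee_pos: [569.4, -80.0, 59.9]
orientation: [0.177, 1.563, -0.177]
ft_force: [0.7, 1.3, 0.3]
width: 86.9
t 6.17 tcp [569.4 -80.   59.9] board [-44.6  -6.9  59.9] F [0.7 1.3 0.3] w 86.9
roller board [-44.2  -6.6] len 242.0 yaw -2.2 px [351. 208.] [80. 19.]
```

View pics/t4.png

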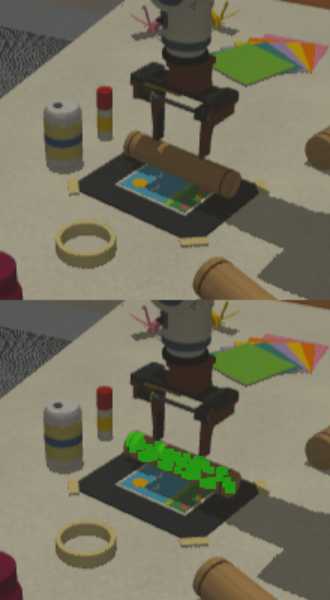

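The roller moved 17 mm in that stroke and stays square. I'll repeat it.

```bash
python3 -m crank '[[[0,-0.8,0],[0,0,0],8.7],[[0.5,0,0],[0,0,0],8.7],[[0.25,0,0],[0,0,0],8.7],[[0,0.4,0],[0,0,0],8.7],[[0,0.7,0],[0,0,0],8.7]]'
python3 -m crank '[[[0,0.8,0],[0,0,0],8.7],[[0,0.8,0],[0,0,0],8.7],[[0,0.6,0],[0,0,0],8.7],[[-0.75,0.3,0],[0,0,0],8.7],[[0,-1.0,0],[0,0,0],8.7]]'
python3 -c "
from h import *
state();track('t5')"
```

```text
t: 6.85
ee_pos: [569.8, -77.3, 53.0]
orientation: [0.179, 1.563, -0.179]
ft_force: [-4.1, -0.5, 11.9]
width: 87.2
t: 7.48
ee_pos: [573.5, -62.5, 59.9]
orientation: [0.177, 1.563, -0.177]
ft_force: [0.1, 1.2, 0.4]
width: 87.0
t 7.47 tcp [573.5 -62.5  59.9] board [-26.6  -6.9  59.9] F [0.1 1.2 0.4] w 87.0
roller board [-24.6  -5.3] len 243.0 yaw -1.8 px [347. 211.] [82. 18.]
```

```bash
python3 -m crank '[[[0,-0.6,0],[0,0,0],8.7],[[0.5,0,0],[0,0,0],8.7],[[0.25,0,0],[0,0,0],8.7],[[0,0.4,0],[0,0,0],8.7],[[0,0.7,0],[0,0,0],8.7]]'
python3 -m crank '[[[0,0.8,0],[0,0,0],8.7],[[0,0.8,0],[0,0,0],8.7],[[0,0.6,0],[0,0,0],8.7],[[-0.75,0.3,0],[0,0,0],8.7],[[0,-1.0,0],[0,0,0],8.7]]'
python3 -c "
from h import *
state();track('t6')
d=get_image('top');cv2.imwrite('pics/top6.png',d['pixels'][130:310,290:470,::-1].repeat(3,0).repeat(3,1))"
```

```text
t: 8.15
ee_pos: [574.4, -57.8, 53.0]
orientation: [0.179, 1.563, -0.179]
ft_force: [-2.8, 0.5, 12.1]
width: 86.9
t: 8.78
ee_pos: [578.0, -43.0, 60.0]
orientation: [0.177, 1.563, -0.177]
ft_force: [0.6, -0.2, -0.6]
width: 86.7
t 8.78 tcp [578. -43.  60.] board [-6.6 -7.  60. ] F [ 0.6 -0.2 -0.6] w 86.7
roller board [-6.8 -6.4] len 245.0 yaw -1.7 px [342. 214.] [83. 19.]
```

View pics/t6.png

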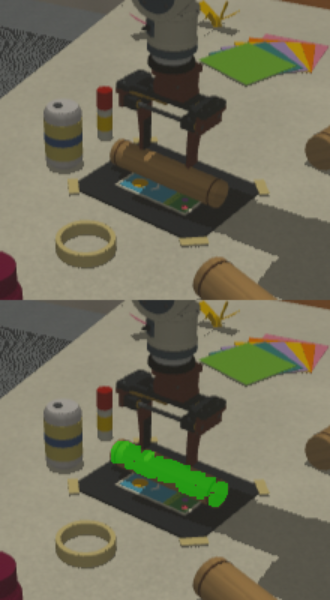

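View pics/top6.png

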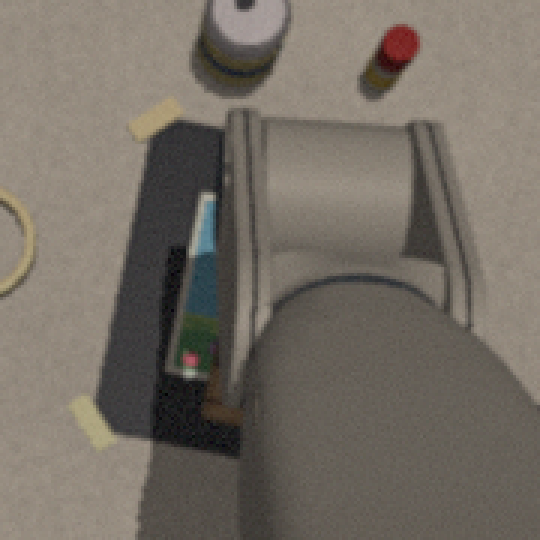

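The side view shows the roller centred on the print at about (342,214) and square to it. Two more strokes.

```bash
python3 -m crank '[[[0,-0.8,0],[0,0,0],8.7],[[0.5,0,0],[0,0,0],8.7],[[0.25,0,0],[0,0,0],8.7],[[0,0.4,0],[0,0,0],8.7],[[0,0.7,0],[0,0,0],8.7]]'
python3 -m crank '[[[0,0.8,0],[0,0,0],8.7],[[0,0.8,0],[0,0,0],8.7],[[0,0.6,0],[0,0,0],8.7],[[-0.75,0.3,0],[0,0,0],8.7],[[0,-1.0,0],[0,0,0],8.7]]'
python3 -c "
from h import *
state();track('t7')"
```

```text
t: 9.5
ee_pos: [578.4, -40.2, 53.0]
orientation: [0.179, 1.563, -0.178]
ft_force: [-2.9, 0.3, 11.2]
width: 87.3
t: 10.12
ee_pos: [582.1, -25.4, 60.0]
orientation: [0.177, 1.563, -0.177]
ft_force: [-0.1, 0.2, 0.1]
width: 87.2
t 10.12 tcp [582.1 -25.4  60. ] board [11.5 -7.  60. ] F [-0.1  0.2  0.1] w 87.2
roller board [12. -7.] len 243.0 yaw -1.3 px [338. 217.] [83. 19.]
```

```bash
python3 -m crank '[[[0,-0.8,0],[0,0,0],8.7],[[0.5,0,0],[0,0,0],8.7],[[0.25,0,0],[0,0,0],8.7],[[0,0.4,0],[0,0,0],8.7],[[0,0.7,0],[0,0,0],8.7]]'
python3 -m crank '[[[0,0.8,0],[0,0,0],8.7],[[0,0.8,0],[0,0,0],8.7],[[0,0.6,0],[0,0,0],8.7],[[-0.75,0.3,0],[0,0,0],8.7],[[0,-1.0,0],[0,0,0],8.7]]'
python3 -c "
from h import *
state();track('t8')"
```

```text
t: 10.8
ee_pos: [582.5, -22.7, 53.0]
orientation: [0.179, 1.563, -0.179]
ft_force: [-4.0, 0.5, 12.3]
width: 87.1
t: 11.42
ee_pos: [586.1, -7.9, 60.0]
orientation: [0.177, 1.563, -0.177]
ft_force: [0.2, -0.5, -0.2]
width: 86.8
t 11.43 tcp [586.1  -7.9  60. ] board [29.5 -6.9 60. ] F [ 0.2 -0.5 -0.2] w 86.8
roller board [32.4 -6.9] len 244.0 yaw -1.6 px [333. 221.] [83. 19.]
```

```bash
python3 -m crank '[[[0,-0.5,0],[0,0,0],8.7],[[0.5,0,0],[0,0,0],8.7],[[0.25,0,0],[0,0,0],8.7],[[0,0.4,0],[0,0,0],8.7],[[0,0.7,0],[0,0,0],8.7]]'
python3 -m crank '[[[0,0.8,0],[0,0,0],8.7],[[0,0.8,0],[0,0,0],8.7],[[0,0.6,0],[0,0,0],8.7],[[-0.75,0.3,0],[0,0,0],8.7],[[0,-1.0,0],[0,0,0],8.7]]'
python3 -c "
from h import *
state();track('t9')"
```

```text
t: 12.1
ee_pos: [587.2, -2.2, 53.0]
orientation: [0.179, 1.563, -0.178]
ft_force: [-2.9, 0.3, 11.4]
width: 86.6
t: 12.72
ee_pos: [590.8, 12.6, 60.0]
orientation: [0.177, 1.563, -0.177]
ft_force: [0.5, -0.2, -0.1]
width: 86.6
t 12.72 tcp [590.8  12.6  60. ] board [50.4 -6.9 60. ] F [ 0.5 -0.2 -0.1] w 86.6
roller board [51.9 -7.3] len 242.0 yaw -1.9 px [328. 224.] [83. 18.]
```

View pics/t9.png

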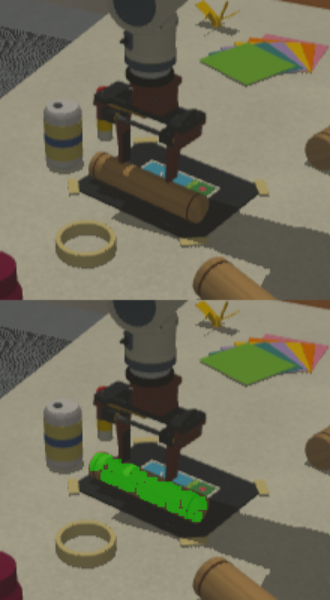

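The roller is at about +52 mm, square and near the print's far edge. One full stroke, then a short one.

```bash
python3 -m crank '[[[0,-0.6,0],[0,0,0],8.7],[[0.5,0,0],[0,0,0],8.7],[[0.25,0,0],[0,0,0],8.7],[[0,0.4,0],[0,0,0],8.7],[[0,0.7,0],[0,0,0],8.7]]'
python3 -m crank '[[[0,0.8,0],[0,0,0],8.7],[[0,0.8,0],[0,0,0],8.7],[[0,0.6,0],[0,0,0],8.7],[[-0.75,0.3,0],[0,0,0],8.7],[[0,-1.0,0],[0,0,0],8.7]]'
python3 -c "
from h import *
state();track('t10')"
```

```text
t: 13.4
ee_pos: [591.7, 17.3, 53.0]
orientation: [0.179, 1.563, -0.178]
ft_force: [-3.9, 0.3, 11.6]
width: 87.1
t: 14.02
ee_pos: [595.3, 32.1, 60.0]
orientation: [0.177, 1.563, -0.177]
ft_force: [-0.8, -0.3, 0.8]
width: 87.0
t 14.03 tcp [595.3  32.1  60. ] board [70.5 -7.  60. ] F [-0.8 -0.3  0.8] w 87.0
roller board [71.6 -5.9] len 243.0 yaw -0.9 px [324. 227.] [85. 18.]
```

About 71 mm, well inside the strip. I'll rise, step back and check in both views.

```bash
python3 -m crank '[[[-3,0,0],[0,0,0],8.7],[[-5,0,0],[0,0,0],8.7],[[-5,0,0],[0,0,0],8.7],[[-3,-5,0],[0,0,0],8.7],[[0,-5,0],[0,0,0],8.7]]'
python3 -m crank '[[[0,-5,0],[0,0,0],8.7],[[0,-5,0],[0,0,0],8.7],[[0,-5,0],[0,0,0],8.7],[[0,-5,0],[0,0,0],8.7],[[0,-3,0],[0,0,0],8.7]]'
python3 - <<'E'
from h import *
state();track('t11')
d=get_image('top');m=big(roller(d));r=cv2.minAreaRect(cv2.findContours(m,0,1)[0][0]);bx=cv2.boxPoints(r);W=tb(ray(d,bx,29));print(r,W.round(1),W.mean(0).round(1))
for n,uv,z in(("can",(372,130),114),("glue",(423,146),98)):pass
cv2.imwrite('pics/top11.png',cv2.resize(d['pixels'][110:310,250:450,::-1],None,fx=3,fy=3,interpolation=cv2.INTER_CUBIC))
E
```

```text
t: 14.7
ee_pos: [573.5, -67.1, 222.4]
orientation: [0.177, 1.558, -0.178]
ft_force: [0.1, -0.5, -1.0]
width: 87.0
t: 15.32
ee_pos: [519.2, -292.3, 219.2]
orientation: [0.18, 1.564, -0.18]
ft_force: [0.7, 0.1, 0.5]
width: 86.9
t 15.32 tcp [ 519.2 -292.3  219.2] board [-262.8   -5.7  219.2] F [0.7 0.1 0.5] w 86.9
roller board [70.1 -6.6] len 245.0 yaw -1.5 px [324. 227.] [85. 19.]
((344.32684326171875, 217.64144897460938), (19.486204147338867, 94.14839935302734), 12.094757080078125) [[  94.9  104.1   29. ]
 [  92.6 -121.3   29. ]
 [  46.1 -120.6   29. ]
 [  49.4  104.6   29. ]] [70.7 -8.3 29. ]
```

View pics/top11.png

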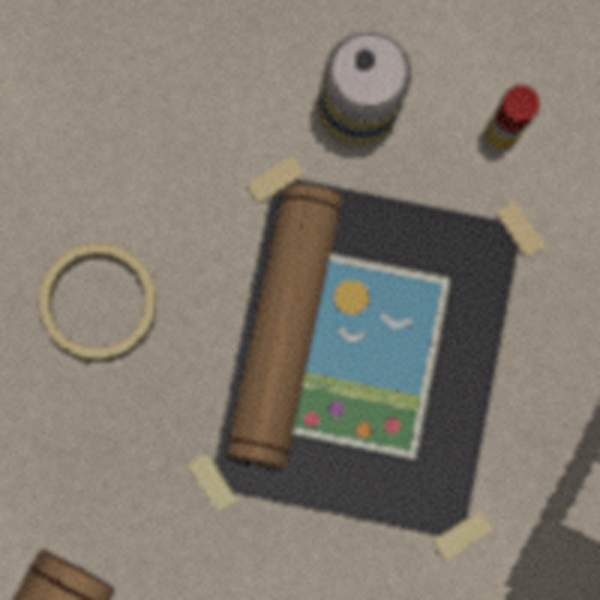

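View pics/t11.png

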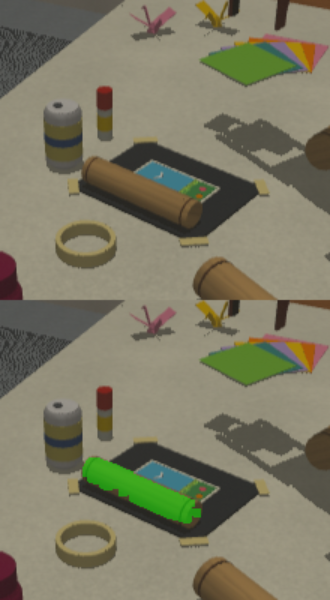

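Both views agree: the roller's axis is at about +70.5 mm, within about 1.5° of square, and 7–8 mm off centre. The can, glue stick and tape look unmoved. Handing in.

```bash
python3 -c "
from h import *
track();close_job()"
```

```text
roller board [70.  -9.2] len 240.0 yaw -1.5 px [323. 227.] [83. 19.]
the job is handed in; nothing more can be done
```

I rolled the smallest roller across the whole print and onto the far bare strip, and the job is handed in. I pushed its top with both open fingertips in nine short strokes, at about 11–17 N, and rolled it about 150 mm. The robot clock was at about 15 s of the 64 s allowed.

- **Final position:** the top and side views put the roller's axis 70–71 mm past the print's centre line, about 7 mm short of the ideal 77.5 mm but inside the 52.5–102.5 mm band. It is within about 1.5° of square and 6–9 mm off centre.
- **Rest of the scene:** the fingers were well clear of the roller before hand-in. The can, glue stick and tape stood where they were in the last top-view crop. The bottle was outside that crop, but the arm never went near it.
- **Rolling:** the roller moved about half as far as the fingertips in each stroke, as rolling without slip should. I did not measure its turn angle directly.

No check failed. I estimated position only from the images, and the calibration is good to about 2 mm.

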